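# Fit the crank to the tray sealer and feed the punnet under the sealing head

## Robot

A 6-joint arm with a two-finger parallel gripper is mounted at the origin on the work surface. World frame = base frame: x ahead of the robot, y to its left, z up, the work surface at z = 0. Lengths are in m, angles in rad, forces in N, time in s.
With the tool pointing down it reaches from about 0.35 to 0.775 m from the base axis. Payload 5.5 kg.
Tool frame: the origin (TCP) lies midway between the tips of the shut fingers; the grasp point (between the pads) lies 19 mm behind it; z points along the fingers, y is the line along which they close (so a half turn about z gives the same grasp; the last joint's range is limited). The gripper opens to 85 mm and grips with 20 to 120 N. Pads are 22 mm wide; open, the fingers measure 114 mm over their backs; the gripper's body (76 mm by 85 mm) begins 54 mm behind the grasp point. The pads swing forward as they close: fully open they stand 13 mm farther back than shut.
Start: joints at [-1.423, 0.313, 0.046, 1.304, 0, 1.431], TCP at [0.163, -0.551, 0.203] pointing down, gripper open.
Joint ranges: [-2.76, 2.76], [-0.86, 1.69], [-1.03, 1.26], [-2.2, 2.34], [-1.47, 1.5], [-3.14, 3.14]. Speed limits (rad/s): [2.57, 2.57, 3.14, 3.14, 3.14, 3.14].

## Interface

Orientations are given as a unit quaternion [w, x, y, z].
In Python, from workcell import env gives the robot as it stands.
- The arm moves only by the tool move_arm, never from a script. Its argument "targets" is a list of rows, each a list of 3 entries, a list of its own where there are three numbers: the shift along the tool's x, y, z in mm, then the turn, a rotation vector about the tool's x, y, z in units of 10 degrees (1.0 is 10 degrees), then the closure, from -1 (fully open) to 1 (shut). In form: [[[dx, dy, dz], [ax, ay, az], gripper], ...]. A call has 1 to 5 rows; each row is the pose to reach, as a shift and turn from the pose commanded when the call began, along the tool's axes at that moment; what a row does not reach only later rows make up. A row lasts 1/8 s, in which the tool goes at most 62.5 mm and 10.7 degrees, less where a joint would pass 70% of its speed; a pose out of reach is approached as far as the arm can. A call with a gripper value outside its range is refused whole. The fingers move at their own pace and stop on an object; "squeeze" is the grip in N (left out, the last holds). Time passes only in rows, so rows that repeat a pose let the fingers close. It gives the time, the measured TCP pose, the force, the opening and the grip force at its end, in the units of the state.
- env.get_state(): the state, without advancing time (a new reading comes with each control period).
- env.read_camera(name): name is "scene" or "side" or "wrist"; returns a dict with "pixels" (400x640x3 uint8, red, green, blue), "fovy" (degrees; the focal length in pixels is half the picture's height over the tangent of half this angle, whatever the lens; pixels are square), "cx", "cy" (the principal point, pixels), "dist_coeffs" ([k1, k2, p1, p2, k3] as OpenCV has them; the pictures are not rectified), "extrinsics" (4x4, takes a point from world to camera coordinates); the wrist camera has in their place "mount" (4x4, takes a point from camera to tool coordinates, whose origin is the TCP and whose axes are the flange's). Camera axes: x right, y up, looking along -z (the intrinsics and any distortion apply to the point x, -y, -z); pixel columns grow to the right and rows downward; lengths in m; the calibration is good to about 2 mm. A picture is of the moment at which its call begins: read the wrist's pose just before it. There is no depth.
- env.hand_in(): hands the job in; it is judged then, once.
Trained networks look in a picture, given as the dict that the camera call returned (one of the last four; its "shot" number tells which), for a name from the list of things; names that differ only in an ending like _2 or _b are one class to them, and where a whole thing is asked for, a point or a joint stands for the part that bears it (a point fixed in the world has none). Each returns a list of dicts, best first, with "confidence" (0 to 1); they miss things now and then, are a little off and sometimes report something else, mostly with a low value. They report only what shows in the picture. A call takes as long as a camera call.
- env.spot_in(thing, picture): "centre" ([x, y, z] in m, in world coordinates, good to about 4 mm: the middle of the surface that is visible of it).
- env.regions_of(thing, picture): "mask" (400x640 bool, what is visible of it).
- env.landmark_of(thing, picture): "centre" ([x, y, z] in m, in world coordinates, good to about 4 mm: a listed point, or the origin of a listed thing).
The state is a dict: "clock": time; "joint_pos": joint angles; "qvel": joint speeds; "tau": joint torques, N m; "tcp_pos": TCP position; "orientation": TCP orientation; "wrist_force": force on the tool from outside, world axes, zero at the start; "ft_torque": the same for the moment, N m; "finger_gap": finger opening in m; "grip_force": force on a finger pad.
Only numpy, scipy, OpenCV 4.12 (cv2) and the standard library are available. Lean on these libraries where they do the work, as an engineer would, in place of code of your own. Each camera call takes 0.05 s, during which the arm holds its last target. There are 200 camera calls.

## Task

Pick up the loose crank, lower it upright into the black collar of the tray sealer and feel for the hidden hex drive by turning it gently until it drops fully home. Then turn it counterclockwise (seen from above) until the carriage with the strawberry punnet is all the way under the sealing head, and let go, leaving the crank seated. Press only lightly (under 15 N: the stub is on a soft spring that must not be crushed), do not wrench the crank against the end stop, do not push the carriage itself, and leave everything else on the table alone.

Things in the scene. Friction and masses are not known exactly. Their poses are not given: they have to be found in the camera images.
- crank_grip (a point): centre of the black square grip head of the loose crank, on its turning axis, 77 mm above the underside of its hub. The head is 26 x 26 mm and 40 mm tall (20 mm above and below this point), faces along the crank's x and y. Axes as the crank's, z up
- crank: loose crank, 0.35 kg, standing on its hub; origin: centre of the hub's underside, +x along its arm. Steel hub 50 mm across, 58 mm tall; arm 48 to 58 mm up, to a red knob (22 mm across, top 92 mm up) 90 mm from the axis. Hex socket in the underside: 33.5 mm across flats, 28 mm deep, a flat facing +x
- drive_seat (a point): centre of the floor inside the sealer's black collar, on the vertical drive axis, 86 mm above the table; axes as the sealer's. Collar rim 32 mm above this point, bore 57 mm. Fully seated, the crank's underside rests here (crank_grip 77 mm above); with the hexes not matching it rests 22 mm higher, on top of the stub
- stub_top (a point): centre of the top of the dark steel hex stub deep in the collar, 22 mm above drive_seat, 32 mm across flats, top edge barely bevelled. Sprung: yields straight down, 3 mm at 10 N, 8 mm at 20 N; pressing it over 8 mm ruins it. Its flats stand at an unknown angle, new each time, not given by this frame (axes as the sealer's). The socket slips on within about 5 degrees of a match (every 60)
- sealer: tray sealer, fixed; origin under the drive axis. White housing 130 x 130 x 84 mm with the collar on top. The drive starts at its clockwise stop, turns stiffly (0.25 N m; light rubbing does not move it) 115 degrees counterclockwise to a stop, and stays where left. Sealing head, 200 x 160 mm, at its x 155, y 195 mm; film roll to 210 mm above the table
- carriage: aluminium carriage 134 x 130 mm with a clear punnet of strawberries, top 98 mm above the table. It slides along the sealer's +y as the drive turns counterclockwise, 60 mm per rad; origin under its centre, at sealer x 155 mm, y 65 mm at the start and 185 mm at the end stop under the head. Not to be pushed by hand
- paper_cup: beige cup, 84 mm across, 90 mm tall, origin under its centre; leave alone
- spray_bottle: white bottle with a blue cap, 66 mm across, 180 mm tall, origin under its centre; leave alone
- dip_bowl: white bowl, 90 mm across, 40 mm tall, origin under its centre; leave alone
- topping_jar: amber jar with a red lid, 64 mm across, 75 mm tall, origin under its centre; leave alone

How it is judged:
By the outcome, as a careful person would: the job done as asked, in the order asked, and still so for the second after the job is handed in, with the robot touching nothing.
It also fails if it takes over 61 s, if anything falls off the work surface, if the arm or the gripper's body presses on something with over 40 N, if the wrist force passes 120 N, or if a joint passes its speed limit or range.

## Working session

There is one attempt and no reset: what is moved stays moved. The work goes in short steps, Python scripts to look and compute and a tool call to move; the robot and the scene stay as the last step left them, time stands still between calls to the robot, and variables do not carry over. Pictures are saved under pics/ and viewed, at most 10 in all, crops included, and the job is handed in when it is done.

Besides the shell and the picture viewer there is one more tool, called after "Request:" as a command line: name --argument value ..., lists and objects as JSON in quotes. move_arm: Moves the arm, as the interface text tells. Its arguments: {"type":"object","properties":{"targets":{"type":"array","items":{"type":"array"}},"squeeze":{"type":"number"}},"required":["targets"]}

```bash
mkdir -p pics; cat > h.py <<'E'
import numpy as np,cv2
from workcell import env
from scipy.spatial.transform import Rotation as R
def Rt(s):
    q=s["orientation"];return R.from_quat([q[1],q[2],q[3],q[0]])
def save(p,n): cv2.imwrite("pics/"+n,p["pixels"][:,:,::-1])
def K(p):
    f=200/np.tan(np.radians(p["fovy"])/2);return np.array([[f,0,p["cx"]],[0,f,p["cy"]],[0,0,1.]])
def w2c(p,s=None):
    if "extrinsics" in p: return np.array(p["extrinsics"])
    T=np.eye(4);T[:3,:3]=Rt(s).as_matrix();T[:3,3]=s["tcp_pos"];return np.linalg.inv(T@np.array(p["mount"]))
def proj(p,X,s=None):
    X=np.atleast_2d(X);M=w2c(p,s);c=X@M[:3,:3].T+M[:3,3];c=c*[1,-1,-1]
    return cv2.projectPoints(c,np.zeros(3),np.zeros(3),K(p),np.array(p["dist_coeffs"]))[0][:,0]
def back(p,uv,z,s=None):
    uv=np.array(uv,float).reshape(-1,1,2);n=cv2.undistortPoints(uv,K(p),np.array(p["dist_coeffs"]))[:,0]
    M=np.linalg.inv(w2c(p,s));d=np.c_[n[:,0],-n[:,1],-np.ones(len(n))]@M[:3,:3].T;o=M[:3,3]
    return o+d*((z-o[2])/d[:,2])[:,None]
E
python3 - <<'E'
from h import *
s=env.get_state();print({k:np.round(v,3).tolist() for k,v in s.items()})
for c in["scene","side","wrist"]:
    p=env.read_camera(c);save(p,c+"0.png")
    for t in["crank_grip","crank","drive_seat","stub_top","sealer","carriage","paper_cup","spray_bottle","dip_bowl","topping_jar"]:
        print(c,t,[(np.round(r["centre"],3).tolist(),round(r["confidence"],2)) for r in env.landmark_of(t,p)[:2]])
a=cv2.imread("pics/scene0.png")
E
```

```text
{'clock': 0.0, 'joint_pos': [-1.423, 0.314, 0.045, 1.304, -0.0, 1.431], 'qvel': [-0.001, 0.0, 0.001, -0.001, 0.0, 0.001], 'tau': [-0.001, -48.063, 29.853, 0.019, -0.0, -0.0], 'tcp_pos': [0.163, -0.551, 0.202], 'orientation': [-0.001, 0.99, 0.143, -0.0], 'wrist_force': [-0.024, 0.235, 0.05], 'ft_torque': [0.01, -0.025, 0.023], 'grip_force': 0.0, 'finger_gap': 0.085}
scene crank_grip [([0.536, -0.242, 0.076], 0.83), ([0.468, 0.033, 0.086], 0.17)]
scene crank []
scene drive_seat [([0.466, 0.032, 0.086], 0.7), ([0.536, -0.239, 0.075], 0.46)]
scene stub_top [([0.462, 0.036, 0.104], 0.47)]
scene sealer [([0.469, 0.041, 0.0], 0.88), ([0.501, -0.514, -0.001], 0.32)]
scene carriage [([0.614, 0.109, 0.026], 0.82)]
scene paper_cup [([0.532, 0.506, -0.001], 0.69)]
scene spray_bottle [([0.503, -0.514, -0.001], 0.59), ([0.537, -0.238, 0.078], 0.3)]
scene dip_bowl [([0.726, -0.285, -0.004], 0.95)]
scene topping_jar [([0.678, -0.423, 0.002], 0.93)]
side crank_grip [([0.539, -0.24, 0.074], 0.94), ([0.531, 0.502, -0.0], 0.41)]
side crank [([0.535, -0.238, 0.004], 0.62)]
side drive_seat [([0.468, 0.041, 0.084], 0.75)]
side stub_top [([0.462, 0.038, 0.109], 0.5)]
side sealer [([0.465, 0.033, -0.002], 0.93)]
side carriage [([0.616, 0.107, 0.028], 0.84), ([0.538, -0.238, -0.0], 0.58)]
side paper_cup [([0.53, 0.501, -0.004], 0.47)]
side spray_bottle [([0.505, -0.514, 0.003], 0.79)]
side dip_bowl [([0.726, -0.29, 0.001], 0.58), ([0.673, -0.425, -0.004], 0.49)]
side topping_jar [([0.674, -0.426, -0.0], 0.58)]
wrist crank_grip []
wrist crank []
wrist drive_seat []
wrist stub_top []
wrist sealer []
wrist carriage []
wrist paper_cup []
wrist spray_bottle []
wrist dip_bowl []
wrist topping_jar []
```

View pics/scene0.png

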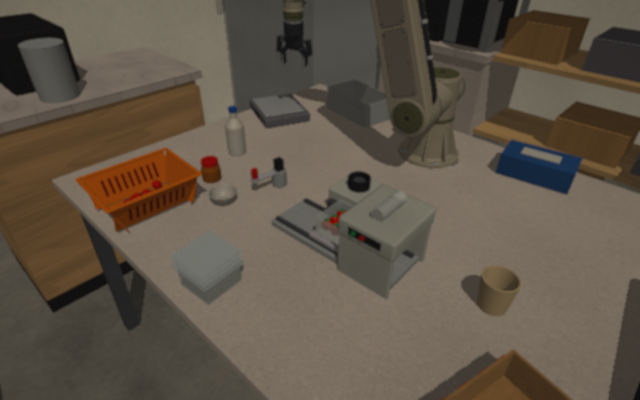

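View pics/side0.png

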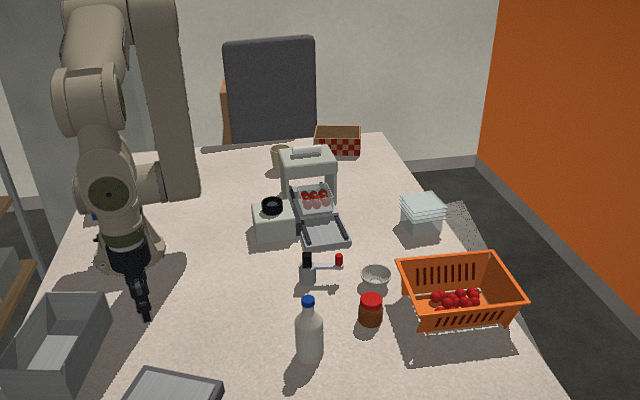

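The side view shows the grip head at about (307,259), the red knob at (339,260), the collar at (272,205), and a clear path from the arm to the crank. Next I'll refine the crank yaw, the sealer yaw and the first move.

```bash
python3 - <<'E'
from h import *
s=env.get_state();r=Rt(s);print("tool axes\n",r.as_matrix().round(3), "mount\n",np.round(env.read_camera("wrist")["mount"],3))
for c in["side","scene"]:
    p=env.read_camera(c);hsv=cv2.cvtColor(p["pixels"],cv2.COLOR_RGB2HSV)
    g=(.537,-.240);u=proj(p,[[*g,.077],[g[0]+.09,g[1],.08],[.467,.037,.118]]);print(c,u.round(0).tolist())
    m=((hsv[...,0]<8)|(hsv[...,0]>172))&(hsv[...,1]>150)&(hsv[...,2]>50)
    n,l,st,ce=cv2.connectedComponentsWithStats(m.astype(np.uint8))
    for i in range(1,n):
        if st[i,4]>20 and np.hypot(*(ce[i]-u[0]))<60: print(" knob",ce[i].round(1),st[i,4],back(p,ce[i],.077).round(4))
    for t in["crank_grip","drive_seat"]:
        for q in env.regions_of(t,p)[:1]:
            mm=q["mask"];y,x=np.nonzero(mm);print(t,mm.sum(),x.min(),x.max(),y.min(),y.max())
    # dark pixels near collar & grip
    dk=p["pixels"].max(2)<45
    n,l,st,ce=cv2.connectedComponentsWithStats(dk.astype(np.uint8))
    for i in range(1,n):
        for nm,uu in(("grip",u[0]),("collar",u[2])):
            if st[i,4]>20 and np.hypot(*(ce[i]-uu))<20: print(nm,ce[i].round(1),st[i],back(p,ce[i],.077 if nm=="grip" else .102).round(4))
d=np.array([.537,-.24,.28])-s["tcp_pos"];print("shift mm",(r.inv().apply(d)*1000).round(0))
E
```

```text
tool axes
 [[ 0.959  0.284  0.   ]
 [ 0.284 -0.959 -0.   ]
 [-0.     0.    -1.   ]] mount
 [[-0.001  0.966  0.257  0.065]
 [ 1.     0.     0.001  0.   ]
 [ 0.     0.257 -0.966 -0.172]
 [ 0.     0.     0.     1.   ]]
side [[306.0, 260.0], [338.0, 256.0], [272.0, 201.0]]
 knob [338.8 259.1] 80 [[ 0.6276 -0.2527  0.077 ]]
crank_grip 701 299 342 252 286
drive_seat 6887 251 351 144 251
collar [271.9 205.9] [262 197  21  19 289] [[0.4652 0.032  0.102 ]]
grip [306.7 259.7] [303 252   9  16 133] [[ 0.5383 -0.2384  0.077 ]]
scene [[278.0, 164.0], [256.0, 174.0], [359.0, 177.0]]
 knob [254.  173.1] 48 [[ 0.6267 -0.2502  0.077 ]]
crank_grip 520 251 285 158 187
drive_seat 11385 271 435 172 298
grip [278.3 164.1] [274 158   9  13  89] [[ 0.5363 -0.2377  0.077 ]]
collar [358.5 181.7] [348 172  22  20 341] [[0.467  0.0381 0.102 ]]
shift mm [ 447. -193.  -77.]
```

Request:
move_arm --targets '[[[46, -48, -8], [0, 0, -1], -1], [[92, -96, -16], [0, 0, -2], -1], [[138, -143, -24], [0, 0, -3], -1], [[184, -191, -32], [0, 0, -4], -1], [[220, -229, -40], [0, 0, -5], -1]]'

```text
clock: 2.62
tcp_pos: [0.3063, -0.2743, 0.242]
orientation: [0.0, 0.835, 0.55, 0.0]
wrist_force: [0.8, -0.5, 0.8]
finger_gap: 0.0857
grip_force: 0.0
```

Request:
move_arm --targets '[[[60, 4, -2], [0, 0, -0.5], -1], [[120, 9, -4], [0, 0, -1], -1], [[180, 13, -6], [0, 0, -1.5], -1], [[240, 18, -8], [0, 0, -1.5], -1], [[300, 22, -8], [0, 0, -1.5], -1]]'

```text
clock: 3.25
tcp_pos: [0.4465, -0.0079, 0.2501]
orientation: [0.001, 0.758, 0.653, 0.0]
wrist_force: [0.6, -0.5, -0.2]
finger_gap: 0.0853
grip_force: 0.0
```

Request:
move_arm --targets '[[[49, -8, 0], [0, 0, 0], -1], [[49, -8, 0], [0, 0, 0], -1]]'

```text
clock: 3.5
tcp_pos: [0.4447, 0.043, 0.2496]
orientation: [-0.0, 0.756, 0.655, 0.0]
wrist_force: [-0.1, 0.3, -0.6]
finger_gap: 0.0855
grip_force: 0.0
```

```bash
python3 - <<'E'
from h import *
s=env.get_state();p=env.read_camera("wrist");save(p,"w1.png");np.save("w1s.npy",[s["tcp_pos"]]);print(s["tcp_pos"],s["orientation"],s["joint_pos"])
for t in["drive_seat","stub_top","sealer"]:
    print(t,[(np.round(r["centre"],3).tolist(),round(r["confidence"],2)) for r in env.landmark_of(t,p)[:2]])
u=proj(p,[[.467,.037,.118],[.467,.037,.108]],s);print(u)
x,y=u[0].astype(int);a=p["pixels"][max(0,y-90):y+90,max(0,x-120):x+120,::-1]
print(max(0,x-120),max(0,y-90))
a=np.clip(255*(a/255.)**.5,0,255).astype(np.uint8)
cv2.imwrite("pics/w1c.png",cv2.resize(a,None,fx=3.2,fy=3.2,interpolation=cv2.INTER_CUBIC))
E
```

```text
[0.44467096 0.04295496 0.24959662] [-2.05649154e-04  7.55656132e-01  6.54968522e-01  5.21372419e-05] [-8.40159088e-02  5.32376821e-02 -1.59390626e-01  1.35838975e+00
  3.61765518e-04  1.62929474e+00]
drive_seat []
stub_top [([0.466, 0.035, 0.106], 0.63)]
sealer [([0.466, 0.033, 0.0], 0.58)]
[[340.98413676 184.55721619]
 [340.28829238 182.40294613]]
220 94
```

View pics/w1c.png

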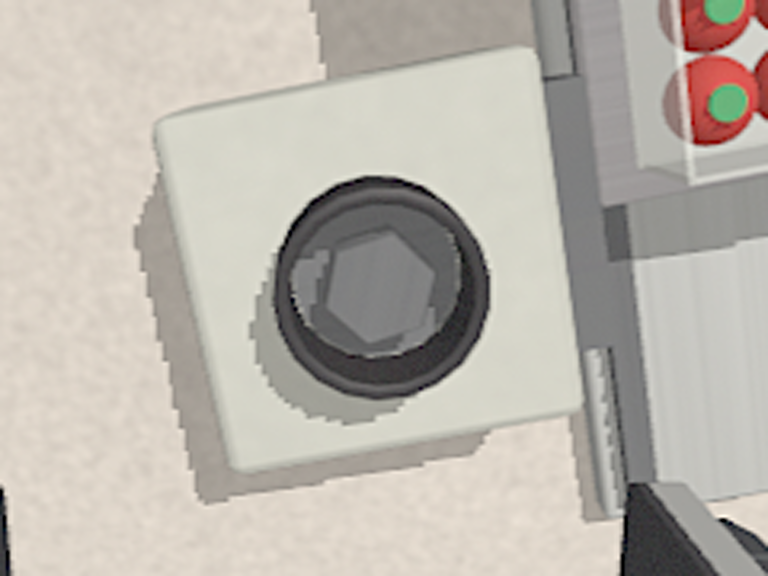

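The crop clearly shows the hex stub in the collar. Its corners are at about (388,229), (434,271), (420,322), (374,343), (326,309) and (335,250), and the collar's outer rim is centred near (382,287).

```bash
python3 - <<'E'
from h import *
s=env.get_state();p=env.read_camera("wrist")
f=lambda L:np.array(L,float)/3.2+[220,94]-.34
v=back(p,f([(388,229),(434,271),(420,322),(374,343),(326,309),(335,250)]),.108,s)
c=v.mean(0);a=np.degrees(np.arctan2(*(v-c)[:,1::-1].T));print("hex c",c.round(4),np.hypot(*(v-c)[:,:2].T).round(4),a.round(1),(a%60).round(1))
# collar outer contour vs white housing
x0,y0=220+382/3.2,94+287/3.2
g=p["pixels"].max(2);dk=(g<75).astype(np.uint8)
m=np.zeros_like(dk);cv2.circle(m,(int(x0),int(y0)),37,1,-1)
cn=max(cv2.findContours(dk*m,cv2.RETR_EXTERNAL,cv2.CHAIN_APPROX_NONE)[0],key=cv2.contourArea)
e=cv2.fitEllipse(cn);print("ellipse",e)
for z in(.118,.086):
    w=back(p,cn[:,0].astype(float),z,s);cc,rr=cv2.minEnclosingCircle((w[:,:2]*1000).astype(np.float32));print(z,cc,rr)
print("ell ctr @.118",back(p,e[0],.118,s).round(4))
h=back(p,f([(155,120),(540,48),(580,405),(238,470)]),.084,s);print("housing",h.round(4).tolist(),h.mean(0).round(4))
d=np.diff(np.vstack([h,h[:1]]),axis=0);print((np.degrees(np.arctan2(d[:,1],d[:,0]))%90).round(1),np.hypot(*d[:,:2].T).round(4))
r=Rt(s);print("phi",np.degrees(np.arctan2(r.as_matrix()[1,0],r.as_matrix()[0,0])))
print("to crank",(r.inv().apply(np.array([.5373,-.2385,.25])-s["tcp_pos"])*1000).round(1))
E
```

```text
hex c [0.4651 0.032  0.108 ] [0.0189 0.0179 0.0172 0.0182 0.0183 0.0186] [  74.3    8.9  -49.1 -103.2 -166.4  130.8] [14.3  8.9 10.9 16.8 13.6 10.8]
ellipse ((337.5951232910156, 180.27073669433594), (67.06482696533203, 67.93350982666016), 33.79356002807617)
0.118 (464.9579162597656, 36.653255462646484) 34.29495620727539
0.086 (466.0129699707031, 29.616844177246094) 37.914466857910156
ell ctr @.118 [[0.4646 0.0376 0.118 ]]
housing [[0.401, 0.0929, 0.084], [0.5272, 0.0967, 0.084], [0.5299, -0.0258, 0.084], [0.407, -0.0319, 0.084]] [0.4663 0.033  0.084 ]
[1.7 1.2 2.9 2.8] [0.1263 0.1225 0.123  0.125 ]
phi 81.42633337115652
to crank [-2.607e+02  1.327e+02 -2.000e-01]
```

Hex flats face about -17.5° modulo 60° and the crank arm points to about -8.5°. I'll grip the head across its x faces, so the tool yaw stays at 81.4°, and move above the crank.

Request:
move_arm --targets '[[[-52, 27, 0], [0, 0, 0], -1], [[-104, 53, 0], [0, 0, 0], -1], [[-156, 80, 0], [0, 0, 0], -1], [[-208, 106, 0], [0, 0, 0], -1], [[-261, 133, 0], [0, 0, 0], -1]]'

```text
clock: 4.38
tcp_pos: [0.5374, -0.2415, 0.2498]
orientation: [0.0, 0.759, 0.652, 0.0]
wrist_force: [0.7, 0.8, 0.4]
finger_gap: 0.0851
grip_force: 0.0
```

Request:
move_arm --targets '[[[0, 0, 50], [0, 0, 0], -1], [[0, 0, 70], [0, 0, 0], -1], [[0, 0, 70], [0, 0, 0], -1]]'

```text
clock: 4.75
tcp_pos: [0.5358, -0.2389, 0.1776]
orientation: [-0.002, 0.759, 0.652, -0.001]
wrist_force: [0.2, -0.3, 1.0]
finger_gap: 0.0853
grip_force: 0.0
```

```bash
python3 - <<'E'
from h import *
s=env.get_state();p=env.read_camera("wrist");save(p,"w2.png");print(s["tcp_pos"])
for t in["crank_grip","crank"]:
    print(t,[(np.round(r["centre"],4).tolist(),round(r["confidence"],2)) for r in env.landmark_of(t,p)[:2]])
print(proj(p,[[.5373,-.2385,.097],[.6263,-.2518,.092]],s))
r=Rt(s);print("phi",np.degrees(np.arctan2(r.as_matrix()[1,0],r.as_matrix()[0,0])))
E
```

```text
[ 0.53580734 -0.23891892  0.17758748]
crank_grip [([0.5353, -0.2356, 0.0786], 0.9)]
crank [([0.5342, -0.2369, 0.0042], 0.97)]
[[319.5786446  194.2063948 ]
 [427.25810134 192.42841902]]
phi 81.31234558342078
```

View pics/w2.png

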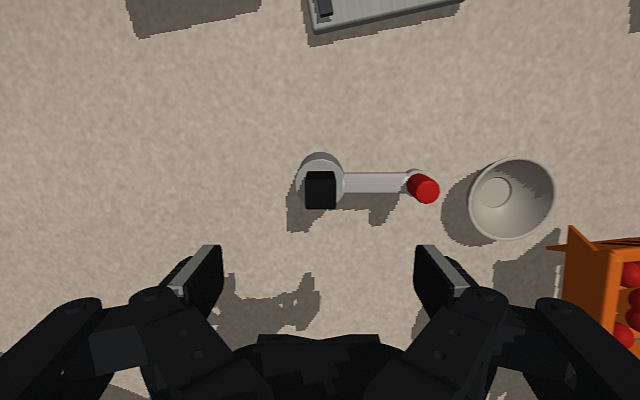

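The wrist view shows the black head centred near (320,192), as predicted, with the arm horizontal in the image and so parallel to the closing axis. Descend and grasp.

Request:
move_arm --targets '[[[1, 1, 50], [0, 0, 0], -1], [[1, 1, 95], [0, 0, 0], -1], [[1, 1, 114], [0, 0, 0], -1], [[1, 1, 115], [0, 0, 0], -1], [[1, 1, 115], [0, 0, 0], 0.3]]' --squeeze 60

```text
clock: 5.52
tcp_pos: [0.5403, -0.2378, 0.0666]
orientation: [0.002, 0.758, 0.653, 0.0]
wrist_force: [1.2, -0.1, 0.6]
finger_gap: 0.0699
grip_force: 0.0
```

Request:
move_arm --targets '[[[0, 0, 0], [0, 0, 0], 0.6], [[0, 0, 0], [0, 0, 0], 1], [[0, 0, 0], [0, 0, 0], 1], [[0, 0, 0], [0, 0, 0], 1], [[0, 0, 0], [0, 0, 0], 1]]' --squeeze 60

```text
clock: 6.15
tcp_pos: [0.5394, -0.2375, 0.0659]
orientation: [0.001, 0.758, 0.653, 0.0]
wrist_force: [-1.5, 0.6, 4.5]
finger_gap: 0.0231
grip_force: 58.6
```

Request:
move_arm --targets '[[[0, 0, -10], [0, 0, 0], 1], [[0, 0, -30], [0, 0, 0], 1], [[0, 0, -70], [0, 0, 0], 1], [[0, 0, -120], [0, 0, 0], 1], [[0, 0, -160], [0, 0, 0], 1]]'

```text
clock: 6.78
tcp_pos: [0.539, -0.237, 0.2268]
orientation: [0.0, 0.758, 0.653, 0.0]
wrist_force: [0.1, -0.6, -2.6]
finger_gap: 0.0227
grip_force: 59.3
```

Request:
move_arm --targets '[[[0, 0, -15], [0, 0, 0], 1], [[0, 0, -15], [0, 0, 0], 1]]'

```text
clock: 7.02
tcp_pos: [0.5393, -0.2372, 0.2399]
orientation: [0.001, 0.758, 0.653, 0.0]
wrist_force: [-0.1, -0.4, -3.8]
finger_gap: 0.0229
grip_force: 59.3
```

```bash
python3 - <<'E'
from h import *
s=env.get_state();r=Rt(s);print(s["tcp_pos"],s["wrist_force"],s["finger_gap"],r.as_matrix().round(3).tolist())
im=[]
for c in["side","scene"]:
    p=env.read_camera(c)
    for t in["crank_grip","crank"]:
        print(c,t,[(np.round(q["centre"],4).tolist(),round(q["confidence"],2)) for q in env.landmark_of(t,p)[:1]])
    u=proj(p,[s["tcp_pos"]])[0].astype(int);a=p["pixels"][u[1]-50:u[1]+50,u[0]-65:u[0]+65,::-1]
    im.append(cv2.resize(a,None,fx=3,fy=3,interpolation=cv2.INTER_CUBIC))
cv2.imwrite("pics/l.png",np.hstack(im))
print("to drive",(r.inv().apply(np.array([.4655,.034,.238])-s["tcp_pos"])*1000).round(1))
E
```

```text
[ 0.53926118 -0.23722137  0.23985654] [-0.13155554 -0.44899207 -3.79651571] 0.022897657684041603 [[0.148, 0.989, 0.001], [0.989, -0.148, -0.001], [-0.0, 0.001, -1.0]]
side crank_grip [([0.54, -0.2391, 0.2463], 0.79)]
side crank [([0.5371, -0.2353, 0.1781], 0.87)]
scene crank_grip [([0.5359, -0.2386, 0.2466], 0.97)]
scene crank [([0.5379, -0.2332, 0.1701], 0.96)]
to drive [ 257.3 -113.1    1.6]
```

View pics/l.png

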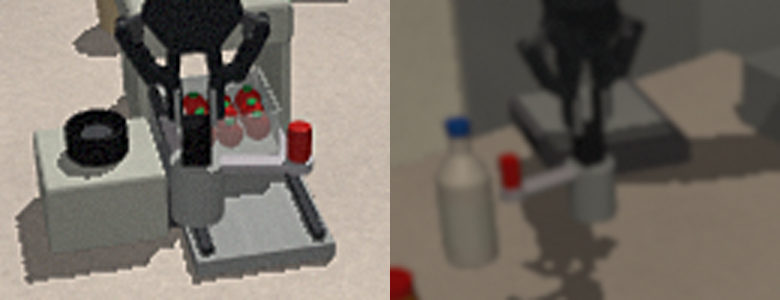

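The crank hangs upright in the gripper. Carry it over the collar, turning it to about -24°, a little clockwise of the expected match.

Request:
move_arm --targets '[[[52, -23, 0], [0, 0, 0.3], 1], [[104, -46, 0], [0, 0, 0.6], 1], [[156, -69, 0], [0, 0, 0.9], 1], [[208, -92, 0], [0, 0, 1.2], 1], [[257, -113, 0], [0, 0, 1.5], 1]]'

```text
clock: 7.95
tcp_pos: [0.4641, 0.0356, 0.2391]
orientation: [-0.0, 0.837, 0.547, -0.0]
wrist_force: [0.9, 1.0, -3.2]
finger_gap: 0.0227
grip_force: 59.4
```

Request:
move_arm --targets '[[[0, 0, 10], [0, 0, 0], 1], [[0, 0, 30], [0, 0, 0], 1], [[0, 0, 40], [0, 0, 0], 1], [[0, 0, 40], [0, 0, 0], 1]]'

```text
clock: 8.45
tcp_pos: [0.4646, 0.0334, 0.1985]
orientation: [-0.001, 0.837, 0.548, -0.001]
wrist_force: [0.1, -0.2, -3.4]
finger_gap: 0.0227
grip_force: 59.5
```

```bash
cat > st.py <<'E'
from h import *
s=env.get_state();r=Rt(s);M=r.as_matrix();print(s["clock"],s["tcp_pos"].round(4) if hasattr(s["tcp_pos"],"round") else s["tcp_pos"],"F",np.round(s["wrist_force"],1),"T",np.round(s["ft_torque"],2),"gap",s["finger_gap"],"j",np.round(s["joint_pos"],2))
print("phi",np.degrees(np.arctan2(M[1,0],M[0,0])).round(1),"tilt",M[:,2].round(3),"to drive",(r.inv().apply(np.array([.4655,.034,.152])-s["tcp_pos"])*1000).round(1))
E
python3 - <<'E'
from st import *
im=[]
for c in["side","scene"]:
    p=env.read_camera(c)
    for t in["crank","drive_seat"]:
        print(c,t,[(np.round(q["centre"],4).tolist(),round(q["confidence"],2)) for q in env.landmark_of(t,p)[:1]])
    u=proj(p,[[.4655,.034,.12]])[0].astype(int);a=p["pixels"][u[1]-50:u[1]+40,u[0]-45:u[0]+45,::-1];a=np.clip(255*(a/255.)**.6,0,255).astype(np.uint8)
    im.append(cv2.resize(a,None,fx=4.4,fy=4.4,interpolation=cv2.INTER_CUBIC))
cv2.imwrite("pics/d.png",np.hstack(im))
E
```

```text
8.45 [0.4646 0.0334 0.1985] F [ 0.1 -0.2 -3.4] T [ 0.04  0.05 -0.06] gap 0.022692475575682842 j [-0.1   0.11 -0.23  1.24 -0.    1.88]
phi 66.4 tilt [-0.002  0.    -1.   ] to drive [ 1.   0.7 46.5]
side crank [([0.4628, 0.0323, 0.1344], 0.58)]
side drive_seat [([0.4659, 0.0388, 0.0864], 0.77)]
scene crank [([0.6735, -0.4213, 0.0026], 0.66)]
scene drive_seat [([0.4674, 0.0322, 0.0852], 0.71)]
```

View pics/d.png

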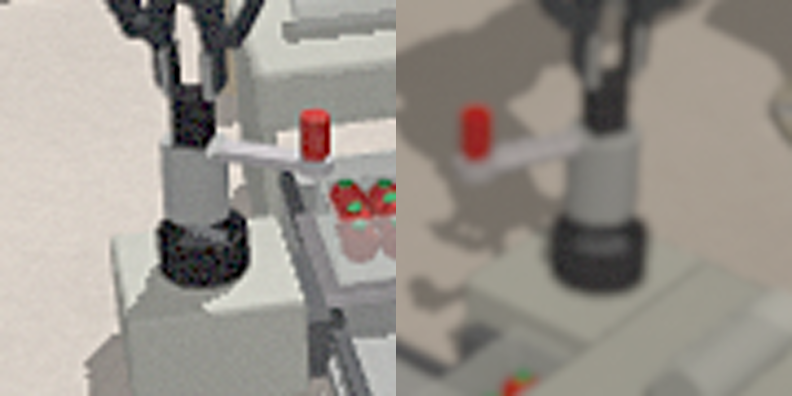

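The side crop shows the hub spanning 163-230 against the collar's 160-247. The scene crop shows 570-637 against 550-643. The hub looks a few mm too far toward -x, so I'll quantify it with the calibration.

```bash
python3 - <<'E'
from st import *
from scipy.optimize import least_squares
P={c:env.read_camera(c) for c in["side","scene"]}
off={};
for c in P: off[c]=proj(P[c],[[.4655,.034,.12]])[0].astype(int)-[45,50]
# crop pixel edges: (left,right,row)
obs={"hub":{"side":[(163,230,185)],"scene":[(570-396,637-396,180)]},"col":{"side":[(160,247,250)],"scene":[(550-396,643-396,255)]}}
for n,R0 in(("hub",.025),("col",.034)):
    def f(v):
        e=[]
        for c in P:
            for l,rr,row in obs[n][c]:
                # silhouette of cylinder at height z matching the row
                t=np.linspace(0,2*np.pi,73);z=.155 if n=="hub" else .102
                u=proj(P[c],np.c_[v[0]+v[2]*np.cos(t),v[1]+v[2]*np.sin(t),z+0*t])
                e+=[u[:,0].min()-(l/4.4+off[c][0]-.4),u[:,0].max()-(rr/4.4+off[c][0]-.4)]
        return e
    q=least_squares(f,[.465,.034,R0]);print(n,q.x.round(4),np.round(q.fun,2))
E
```

```text
8.75 [0.4657 0.0336 0.2002] F [ 0.3 -0.8 -3.3] T [0.01 0.04 0.02] gap 0.02272352231536998 j [-0.1   0.1  -0.22  1.24 -0.    1.88]
phi 66.5 tilt [ 0.001 -0.    -1.   ] to drive [ 0.3 -0.4 48.2]
hub [0.4638 0.0356 0.0229] [ 0.4  -0.43 -0.38  0.36]
col [0.4653 0.0353 0.0315] [ 0.15 -0.16 -0.15  0.14]
```

Request:
move_arm --targets '[[[0.5, 1.5, 6], [0, 0, 0], 1], [[0.5, 1.5, 12], [0, 0, 0], 1], [[0.5, 1.5, 17], [0, 0, 0], 1], [[0.5, 1.5, 20], [0, 0, 0], 1], [[0.5, 1.5, 20], [0, 0, 0], 1]]'

```text
clock: 9.48
tcp_pos: [0.4666, 0.0337, 0.1792]
orientation: [-0.0, 0.836, 0.548, -0.0]
wrist_force: [-0.2, 0.2, -3.2]
finger_gap: 0.0226
grip_force: 59.5
```

Request:
move_arm --targets '[[[0, 0, 1], [0, 0, 0], 1], [[0, 0, 2], [0, 0, 0], 1], [[0, 0, 3], [0, 0, 0], 1], [[0, 0, 3], [0, 0, 0], 1]]'

```text
clock: 9.98
tcp_pos: [0.4668, 0.0337, 0.1765]
orientation: [0.0, 0.836, 0.548, -0.0]
wrist_force: [-0.2, -0.2, -2.9]
finger_gap: 0.023
grip_force: 59.5
```

Request:
move_arm --targets '[[[0, 0, 1], [0, 0, 0], 1], [[0, 0, 2], [0, 0, 0], 1], [[0, 0, 2], [0, 0, 0], 1]]'

```text
clock: 10.35
tcp_pos: [0.4668, 0.0337, 0.1745]
orientation: [-0.0, 0.836, 0.548, -0.0]
wrist_force: [-0.5, -0.2, -2.4]
finger_gap: 0.0228
grip_force: 59.5
```

Request:
move_arm --targets '[[[0, 0, 0.5], [0, 0, 0], 1], [[0, 0, 1], [0, 0, 0], 1], [[0, 0, 1], [0, 0, 0], 1]]'

```text
clock: 10.72
tcp_pos: [0.4669, 0.0337, 0.1737]
orientation: [0.0, 0.836, 0.548, 0.0]
wrist_force: [0.7, -1.6, -2.8]
finger_gap: 0.0229
grip_force: 59.6
```

Request:
move_arm --targets '[[[0, 0, 0.5], [0, 0, 0], 1], [[0, 0, 1], [0, 0, 0], 1], [[0, 0, 1], [0, 0, 0], 1]]'

```text
clock: 11.1
tcp_pos: [0.467, 0.0337, 0.1728]
orientation: [0.0, 0.836, 0.548, 0.0]
wrist_force: [0.9, 0.2, 0.8]
finger_gap: 0.0228
grip_force: 60.0
```

Request:
move_arm --targets '[[[0, 0, 0.5], [0, 0, 0], 1], [[0, 0, 1], [0, 0, 0], 1], [[0, 0, 1], [0, 0, 0], 1]]'

```text
clock: 11.48
tcp_pos: [0.467, 0.0336, 0.1718]
orientation: [0.0, 0.836, 0.548, 0.0]
wrist_force: [0.3, -0.5, 1.9]
finger_gap: 0.0229
grip_force: 60.3
```

Contact was at about 0.1735, and it now presses with about 5 N. I'll turn gently counterclockwise to feel for the match.

Request:
move_arm --targets '[[[0, 0, 0], [0, 0, -0.1], 1], [[0, 0, 0], [0, 0, -0.2], 1], [[0, 0, 0], [0, 0, -0.3], 1], [[0, 0, 0], [0, 0, -0.4], 1], [[0, 0, 0], [0, 0, -0.4], 1]]'

```text
clock: 12.1
tcp_pos: [0.4671, 0.0337, 0.1717]
orientation: [0.0, 0.817, 0.577, 0.0]
wrist_force: [0.4, -0.5, 2.3]
finger_gap: 0.0228
grip_force: 60.3
```

Request:
move_arm --targets '[[[0, 0, 0], [0, 0, -0.1], 1], [[0, 0, 0], [0, 0, -0.2], 1], [[0, 0, 0], [0, 0, -0.3], 1], [[0, 0, 0], [0, 0, -0.3], 1]]'

```text
clock: 12.6
tcp_pos: [0.4669, 0.0338, 0.1716]
orientation: [0.0, 0.801, 0.598, 0.0]
wrist_force: [1.5, -0.2, 1.6]
finger_gap: 0.0228
grip_force: 60.3
```

```bash
python3 st.py
```

```text
12.6 [0.4669 0.0338 0.1716] F [ 1.5 -0.2  1.6] T [-0.05 -0.43 -0.03] gap 0.02278667182673908 j [-0.1   0.12 -0.28  1.17  0.    1.76]
phi 73.5 tilt [ 0.  0. -1.] to drive [-0.2 -1.4 19.6]
```

```bash
python3 - <<'E'
from h import *
F=[];T=[];
for i in range(4):
    p=env.read_camera("wrist");s=env.get_state();F.append(s["wrist_force"]);T.append(s["ft_torque"])
print("F",np.mean(F,0).round(2),"T",np.mean(T,0).round(3),s["tcp_pos"])
def ana(png,s,roi,lo,hi,z,nm):
    a=cv2.imread(png)[:,:,::-1];g=cv2.cvtColor(a,cv2.COLOR_RGB2GRAY)
    x0,y0,x1,y1=roi;print(nm);
    return g[y0:y1,x0:x1]
a=ana("pics/w2.png",0,(300,150,342,214),0,0,0,"grip")
for r in range(0,64,3): print(150+r,a[r,::2].tolist())
b=ana("pics/w1.png",0,(316,160,362,206),0,0,0,"stub")
for r in range(0,46,2): print(160+r,b[r,::2].tolist())
E
```

```text
F [1.2  0.1  1.54] T [ 0.035 -0.428 -0.023] [0.46687045 0.03372965 0.17157701]
grip
150 [154, 156, 154, 153, 155, 159, 167, 168, 169, 166, 168, 166, 153, 151, 157, 163, 162, 158, 161, 166, 163]
153 [155, 156, 159, 159, 163, 168, 108, 77, 85, 90, 91, 92, 91, 85, 122, 158, 161, 160, 162, 166, 166]
156 [160, 157, 162, 127, 68, 82, 86, 89, 92, 93, 94, 97, 95, 97, 96, 95, 90, 151, 163, 164, 163]
159 [168, 170, 78, 76, 82, 83, 84, 92, 119, 139, 156, 170, 150, 90, 89, 95, 94, 92, 95, 171, 160]
162 [158, 56, 74, 75, 132, 146, 134, 134, 134, 131, 133, 136, 137, 139, 136, 149, 161, 87, 91, 96, 164]
165 [106, 71, 137, 137, 135, 136, 137, 138, 134, 134, 134, 133, 132, 135, 137, 139, 137, 137, 148, 85, 97]
168 [84, 143, 140, 136, 135, 135, 136, 136, 137, 139, 134, 134, 135, 133, 132, 135, 135, 139, 139, 139, 116]
171 [137, 136, 136, 137, 52, 24, 25, 24, 15, 16, 14, 17, 15, 6, 5, 5, 13, 135, 136, 138, 141]
174 [137, 136, 140, 55, 9, 12, 14, 13, 12, 10, 12, 12, 14, 11, 11, 12, 9, 67, 136, 133, 133]
177 [132, 136, 63, 2, 12, 11, 11, 13, 12, 15, 11, 9, 13, 11, 12, 14, 12, 17, 135, 133, 130]
180 [137,
[... 2620 characters left out ...]
3, 67, 65, 61, 66, 33, 36, 41]
192 [56, 35, 36, 36, 44, 68, 66, 66, 65, 67, 67, 67, 68, 66, 65, 65, 67, 65, 58, 68, 33, 41, 22]
194 [66, 35, 37, 38, 34, 41, 68, 65, 65, 67, 69, 67, 66, 67, 64, 64, 66, 66, 57, 68, 30, 33, 7]
196 [21, 44, 36, 36, 36, 35, 37, 67, 68, 66, 68, 68, 64, 67, 64, 66, 65, 59, 67, 70, 46, 9, 6]
198 [14, 17, 43, 37, 39, 37, 37, 34, 66, 68, 68, 70, 68, 63, 45, 57, 69, 67, 69, 59, 3, 11, 10]
200 [15, 14, 16, 54, 35, 36, 37, 38, 34, 62, 66, 48, 35, 36, 34, 62, 68, 69, 58, 4, 11, 7, 10]
202 [14, 14, 15, 12, 23, 46, 38, 39, 37, 37, 37, 37, 37, 34, 52, 74, 59, 22, 7, 15, 11, 10, 10]
204 [25, 14, 18, 16, 15, 10, 29, 36, 31, 52, 60, 71, 70, 86, 85, 4, 10, 13, 13, 13, 12, 9, 10]
```

The refined wrist-image estimate puts the stub about 2 mm further toward +y. The socket clearance is only ±0.75 mm, so I'll slide gently that way under light pressure.

Request:
move_arm --targets '[[[0.5, -0.1, 0], [0, 0, 0], 1], [[1.0, -0.3, 0], [0, 0, 0], 1], [[1.5, -0.4, 0], [0, 0, 0], 1], [[1.5, -0.4, 0], [0, 0, 0], 1]]'

```text
clock: 13.3
tcp_pos: [0.4669, 0.0352, 0.1716]
orientation: [0.0, 0.801, 0.598, -0.0]
wrist_force: [1.9, -2.0, 2.0]
finger_gap: 0.0226
grip_force: 60.4
```

Request:
move_arm --targets '[[[0.4, -0.1, 0], [0, 0, 0], 1], [[0.8, -0.2, 0], [0, 0, 0], 1], [[0.8, -0.2, 0], [0, 0, 0], 1]]'

```text
clock: 13.68
tcp_pos: [0.4661, 0.0363, 0.1709]
orientation: [-0.001, 0.801, 0.598, -0.001]
wrist_force: [0.5, 0.1, -2.4]
finger_gap: 0.0228
grip_force: 59.7
```

```bash
python3 st.py
```

```text
13.675 [0.4661 0.0363 0.1709] F [ 0.5  0.1 -2.4] T [-0.06 -0.2   0.06] gap 0.02280576759878313 j [-0.09  0.12 -0.28  1.17  0.    1.76]
phi 73.5 tilt [-0.002  0.    -1.   ] to drive [-2.3  0.1 18.9]
```

The upward force vanished as the stub entered the socket. I'll lower gently to confirm.

Request:
move_arm --targets '[[[0, 0, 1], [0, 0, 0], 1], [[0, 0, 2], [0, 0, 0], 1], [[0, 0, 3], [0, 0, 0], 1], [[0, 0, 3], [0, 0, 0], 1]]'

```text
clock: 14.18
tcp_pos: [0.4666, 0.0361, 0.1683]
orientation: [-0.0, 0.801, 0.598, -0.0]
wrist_force: [-0.9, -0.3, -3.8]
finger_gap: 0.0227
grip_force: 59.5
```

Request:
move_arm --targets '[[[0, 0, 2], [0, 0, 0], 1], [[0, 0, 4], [0, 0, 0], 1], [[0, 0, 6], [0, 0, 0], 1], [[0, 0, 8], [0, 0, 0], 1], [[0, 0, 8], [0, 0, 0], 1]]'

```text
clock: 14.8
tcp_pos: [0.4668, 0.0361, 0.1604]
orientation: [-0.0, 0.801, 0.598, -0.0]
wrist_force: [0.6, 0.4, -2.3]
finger_gap: 0.0229
grip_force: 59.5
```

Request:
move_arm --targets '[[[0, 0, 2], [0, 0, 0], 1], [[0, 0, 4], [0, 0, 0], 1], [[0, 0, 5], [0, 0, 0], 1], [[0, 0, 5], [0, 0, 0], 1]]'

```text
clock: 15.3
tcp_pos: [0.4668, 0.0361, 0.1555]
orientation: [-0.0, 0.801, 0.598, -0.0]
wrist_force: [-0.1, 0.3, -2.6]
finger_gap: 0.023
grip_force: 59.5
```

Request:
move_arm --targets '[[[0, 0, 1], [0, 0, 0], 1], [[0, 0, 2], [0, 0, 0], 1], [[0, 0, 2.8], [0, 0, 0], 1], [[0, 0, 2.8], [0, 0, 0], 1]]'

```text
clock: 15.8
tcp_pos: [0.4668, 0.0361, 0.1527]
orientation: [-0.0, 0.801, 0.598, -0.0]
wrist_force: [1.0, 0.1, -2.6]
finger_gap: 0.0228
grip_force: 59.5
```

Request:
move_arm --targets '[[[0, 0, 0.4], [0, 0, 0], 1], [[0, 0, 0.8], [0, 0, 0], 1], [[0, 0, 0.8], [0, 0, 0], 1]]'

```text
clock: 16.18
tcp_pos: [0.4669, 0.0361, 0.1521]
orientation: [0.0, 0.801, 0.598, 0.0]
wrist_force: [-0.3, 0.0, -1.2]
finger_gap: 0.0228
grip_force: 59.7
```

Request:
move_arm --targets '[[[0, 0, 0.3], [0, 0, 0], 1], [[0, 0, 0.3], [0, 0, 0], 1]]'

```text
clock: 16.42
tcp_pos: [0.467, 0.0361, 0.1521]
orientation: [0.0, 0.801, 0.598, 0.0]
wrist_force: [-2.1, 0.9, 2.8]
finger_gap: 0.0228
grip_force: 60.2
```

```bash
python3 st.py
```

```text
16.425 [0.467  0.0361 0.1521] F [-2.1  0.9  2.8] T [0.22 0.44 0.01] gap 0.022772732465160553 j [-0.09  0.13 -0.31  1.13 -0.    1.76]
phi 73.5 tilt [ 0.001 -0.    -1.   ] to drive [-2.5 -0.9  0. ]
```

Fully seated: the crank is on the floor of the collar at z = 0.152, about 22 mm below the contact with the stub. Ease off slightly and turn counterclockwise.

Request:
move_arm --targets '[[[0, 0, -0.4], [0, 0, -0.4], 1], [[0, 0, -0.4], [0, 0, -0.8], 1], [[0, 0, -0.4], [0, 0, -1.2], 1], [[0, 0, -0.4], [0, 0, -1.6], 1], [[0, 0, -0.4], [0, 0, -2.0], 1]]' --squeeze 80

```text
clock: 17.05
tcp_pos: [0.4667, 0.0364, 0.1522]
orientation: [-0.0, 0.685, 0.729, 0.0]
wrist_force: [-2.2, 1.4, 1.6]
finger_gap: 0.0221
grip_force: 78.8
```

```bash
python3 st.py
```

```text
17.05 [0.4667 0.0364 0.1522] F [-2.2  1.4  1.6] T [ 0.39  0.47 -0.28] gap 0.02208010482795483 j [-0.09  0.13 -0.31  1.13  0.    1.41]
phi 93.6 tilt [-0.     0.001 -1.   ] to drive [-2.3 -1.4  0.2]
```

Request:
move_arm --targets '[[[0, 0, -0.2], [0, 0, -0.5], 1], [[0, 0, -0.2], [0, 0, -1.0], 1], [[0, 0, -0.2], [0, 0, -1.5], 1], [[0, 0, -0.2], [0, 0, -2.0], 1], [[0, 0, -0.2], [0, 0, -2.5], 1]]'

```text
clock: 17.68
tcp_pos: [0.4665, 0.0366, 0.1522]
orientation: [-0.001, 0.51, 0.86, 0.0]
wrist_force: [-2.2, 2.4, 0.4]
finger_gap: 0.0217
grip_force: 78.8
```

Request:
move_arm --targets '[[[0, 0, 0], [0, 0, -0.5], 1], [[0, 0, 0], [0, 0, -1.0], 1], [[0, 0, 0], [0, 0, -1.5], 1], [[0, 0, 0], [0, 0, -2.0], 1], [[0, 0, 0], [0, 0, -2.5], 1]]'

```text
clock: 18.3
tcp_pos: [0.4662, 0.0368, 0.1522]
orientation: [-0.001, 0.312, 0.95, 0.001]
wrist_force: [-2.4, 3.2, 1.5]
finger_gap: 0.0218
grip_force: 79.0
```

```bash
python3 - <<'E'
from st import *
for c in["side","scene"]:
    p=env.read_camera(c);print([(np.round(q["centre"],4).tolist(),round(q["confidence"],2)) for q in env.landmark_of("carriage",p)[:1]])
E
```

```text
18.3 [0.4662 0.0368 0.1522] F [-2.4  3.2  1.5] T [ 0.76  0.71 -0.29] gap 0.02180949608438304 j [-0.09  0.13 -0.31  1.13  0.    0.54]
phi 143.6 tilt [-0.001  0.001 -1.   ] to drive [-1.1 -2.6  0.2]
[([0.6115, 0.1772, 0.0284], 0.7)]
[]
```

Request:
move_arm --targets '[[[0, 0, 0], [0, 0, -0.5], 1], [[0, 0, 0], [0, 0, -1.0], 1], [[0, 0, 0], [0, 0, -1.5], 1], [[0, 0, 0], [0, 0, -2.0], 1], [[0, 0, 0], [0, 0, -2.5], 1]]'

```text
clock: 19.12
tcp_pos: [0.4662, 0.0366, 0.1522]
orientation: [-0.001, 0.1, 0.995, 0.001]
wrist_force: [-5.1, 3.5, 1.4]
finger_gap: 0.0217
grip_force: 79.2
```

Request:
move_arm --targets '[[[0, 0, 0], [0, 0, -0.4], 1], [[0, 0, 0], [0, 0, -0.8], 1], [[0, 0, 0], [0, 0, -1.2], 1], [[0, 0, 0], [0, 0, -1.4], 1], [[0, 0, 0], [0, 0, -1.4], 1]]'

```text
clock: 19.75
tcp_pos: [0.4659, 0.0367, 0.1522]
orientation: [-0.001, -0.021, 1.0, 0.001]
wrist_force: [-4.1, 3.9, 3.3]
finger_gap: 0.022
grip_force: 79.2
```

```bash
python3 - <<'E'
from st import *
for c in["side","scene"]:
    p=env.read_camera(c);print([(np.round(q["centre"],4).tolist(),round(q["confidence"],2)) for q in env.landmark_of("carriage",p)[:1]])
E
```

```text
19.75 [0.4659 0.0367 0.1522] F [-4.1  3.9  3.3] T [ 1.03  1.11 -0.24] gap 0.02195340042256074 j [-0.09  0.13 -0.31  1.13  0.   -0.14]
phi -177.6 tilt [-0.002  0.001 -1.   ] to drive [ 0.5 -2.7  0.2]
[([0.6124, 0.2177, 0.0297], 0.64)]
[]
```

Request:
move_arm --targets '[[[0.3, 0.3, -0.2], [0, 0, -0.2], 1], [[0.5, 0.5, -0.3], [0, 0, -0.4], 1], [[0.5, 0.5, -0.3], [0, 0, -0.5], 1]]'

```text
clock: 20.32
tcp_pos: [0.4656, 0.0369, 0.1522]
orientation: [-0.001, -0.065, 0.998, 0.0]
wrist_force: [-3.6, 4.3, -0.7]
finger_gap: 0.0222
grip_force: 78.8
```

```bash
python3 st.py
```

```text
20.325 [0.4656 0.0369 0.1522] F [-3.6  4.3 -0.7] T [ 0.95  1.03 -0.32] gap 0.022244284929388288 j [-0.09  0.13 -0.31  1.13  0.   -0.22]
phi -172.5 tilt [-0.001  0.001 -1.   ] to drive [ 0.5 -2.8  0.2]
```

Request:
move_arm --targets '[[[0, 0, 0], [0, 0, -0.1], 1], [[0, 0, 0], [0, 0, -0.2], 1], [[0, 0, 0], [0, 0, -0.2], 1]]'

```text
clock: 20.7
tcp_pos: [0.4656, 0.0369, 0.1522]
orientation: [-0.001, -0.083, 0.997, 0.0]
wrist_force: [-3.7, 3.6, 0.2]
finger_gap: 0.0215
grip_force: 78.8
```

```bash
python3 st.py
```

```text
20.7 [0.4656 0.0369 0.1522] F [-3.7  3.6  0.2] T [ 0.97  1.03 -0.19] gap 0.021495241795635212 j [-0.09  0.13 -0.31  1.13  0.   -0.26]
phi -170.5 tilt [-0.002  0.001 -1.   ] to drive [ 0.6 -2.8  0.2]
```

Request:
move_arm --targets '[[[0, 0, 0], [0, 0, -0.1], 1], [[0, 0, 0], [0, 0, -0.2], 1], [[0, 0, 0], [0, 0, -0.2], 1]]'

```text
clock: 21.08
tcp_pos: [0.4656, 0.0369, 0.1522]
orientation: [-0.001, -0.1, 0.995, 0.0]
wrist_force: [-4.1, 2.8, -0.7]
finger_gap: 0.0218
grip_force: 78.9
```

```bash
python3 - <<'E'
from st import *
p=env.read_camera("side");print([(np.round(q["centre"],4).tolist(),round(q["confidence"],2)) for q in env.landmark_of("carriage",p)[:1]])
E
```

```text
21.075 [0.4656 0.0369 0.1522] F [-4.1  2.8 -0.7] T [ 0.92  1.09 -0.32] gap 0.021818255990114284 j [-0.09  0.13 -0.31  1.13  0.   -0.29]
phi -168.5 tilt [-0.002  0.001 -1.   ] to drive [ 0.6 -2.8  0.2]
[([0.6099, 0.2268, 0.0281], 0.92)]
```

Request:
move_arm --targets '[[[0, 0, 0], [0, 0, -0.1], 1], [[0, 0, 0], [0, 0, -0.1], 1]]'

```text
clock: 21.42
tcp_pos: [0.4656, 0.0368, 0.1522]
orientation: [-0.001, -0.108, 0.994, 0.0]
wrist_force: [-4.2, 3.3, -0.3]
finger_gap: 0.0221
grip_force: 79.0
```

```bash
python3 st.py
```

```text
21.425 [0.4656 0.0368 0.1522] F [-4.2  3.3 -0.3] T [ 0.94  1.01 -0.49] gap 0.02207936897911086 j [-0.09  0.13 -0.31  1.13  0.   -0.31]
phi -167.6 tilt [-0.002  0.001 -1.   ] to drive [ 0.7 -2.7  0.2]
```

Request:
move_arm --targets '[[[0, 0, 0], [0, 0, -0.1], 1], [[0, 0, 0], [0, 0, -0.1], 1]]'

```text
clock: 21.68
tcp_pos: [0.4655, 0.0368, 0.1522]
orientation: [-0.001, -0.117, 0.993, 0.0]
wrist_force: [-4.1, 3.8, -0.3]
finger_gap: 0.0219
grip_force: 79.3
```

```bash
python3 st.py
```

```text
21.675 [0.4655 0.0368 0.1522] F [-4.1  3.8 -0.3] T [ 1.01  1.08 -0.64] gap 0.021879843113236038 j [-0.09  0.13 -0.31  1.13  0.   -0.33]
phi -166.6 tilt [-0.002  0.001 -1.   ] to drive [ 0.7 -2.7  0.2]
```

Request:
move_arm --targets '[[[0, 0, 0], [0, 0, -0.1], 1], [[0, 0, 0], [0, 0, -0.1], 1]]'

```text
clock: 21.92
tcp_pos: [0.4655, 0.0368, 0.1522]
orientation: [-0.001, -0.125, 0.992, 0.0]
wrist_force: [-4.7, 4.0, 0.3]
finger_gap: 0.0217
grip_force: 79.7
```

```bash
python3 st.py
```

```text
21.925 [0.4655 0.0368 0.1522] F [-4.7  4.   0.3] T [ 0.98  1.09 -0.86] gap 0.021671313591067748 j [-0.09  0.13 -0.31  1.13  0.   -0.34]
phi -165.6 tilt [-0.002  0.001 -1.   ] to drive [ 0.7 -2.7  0.2]
```

Torque rose to 0.86 N m at the end stop. Back off the strain, then release.

Request:
move_arm --targets '[[[0.3, 0.3, 0], [0, 0, 0.2], 1], [[0.3, 0.3, 0], [0, 0, 0.3], 1], [[0.3, 0.3, 0], [0, 0, 0.3], 0.6], [[0.3, 0.3, 0], [0, 0, 0.3], 0.2], [[0.3, 0.3, 0], [0, 0, 0.3], -0.2]]' --squeeze 20

```text
clock: 22.55
tcp_pos: [0.4679, 0.036, 0.1534]
orientation: [0.002, -0.1, 0.995, -0.001]
wrist_force: [-0.4, 1.6, 0.2]
finger_gap: 0.0502
grip_force: 0.0
```

Request:
move_arm --targets '[[[0, 0, 0], [0, 0, 0], -0.3], [[0, 0, 0], [0, 0, 0], -0.3], [[0, 0, 0], [0, 0, 0], -0.3]]'

```text
clock: 22.92
tcp_pos: [0.4662, 0.0367, 0.1527]
orientation: [0.0, -0.1, 0.995, -0.0]
wrist_force: [-0.1, -0.1, 0.2]
finger_gap: 0.0556
grip_force: 0.0
```

```bash
python3 st.py
```

```text
22.925 [0.4662 0.0367 0.1527] F [-0.1 -0.1  0.2] T [ 0.02 -0.05  0.01] gap 0.055563992228346716 j [-0.09  0.13 -0.31  1.13 -0.   -0.29]
phi -168.5 tilt [ 0.001 -0.    -1.   ] to drive [ 1.3 -2.5  0.7]
```

Released with no contact. Rise, then step back toward -y to clear the view.

Request:
move_arm --targets '[[[0, 0, -15], [0, 0, 0], -0.3], [[0, 0, -45], [0, 0, 0], -0.3], [[0, 0, -90], [0, 0, 0], -0.3], [[0, 0, -120], [0, 0, 0], -0.3], [[0, 0, -120], [0, 0, 0], -0.3]]'

```text
clock: 23.55
tcp_pos: [0.4677, 0.0366, 0.2761]
orientation: [0.003, -0.1, 0.995, -0.001]
wrist_force: [-0.2, -1.1, -0.3]
finger_gap: 0.0555
grip_force: 0.0
```

Request:
move_arm --targets '[[[0, -50, 0], [0, 0, 0], -0.3], [[0, -100, 0], [0, 0, 0], -0.3], [[0, -150, 0], [0, 0, 0], -0.3], [[0, -150, 0], [0, 0, 0], -0.3]]'

```text
clock: 24.05
tcp_pos: [0.496, -0.1131, 0.2715]
orientation: [-0.001, -0.098, 0.995, 0.0]
wrist_force: [-0.2, 0.2, 0.4]
finger_gap: 0.0552
grip_force: 0.0
```

```bash
python3 - <<'E'
from st import *
im=[]
for c in["side","scene"]:
    p=env.read_camera(c)
    for t in["crank","crank_grip","carriage","drive_seat"]:
        print(c,t,[(np.round(q["centre"],4).tolist(),round(q["confidence"],2)) for q in env.landmark_of(t,p)[:1]])
    u=proj(p,[[.53,.1,.12]])[0].astype(int);a=p["pixels"][u[1]-65:u[1]+65,u[0]-65:u[0]+65,::-1]
    im.append(cv2.resize(a,None,fx=3,fy=3,interpolation=cv2.INTER_CUBIC))
cv2.imwrite("pics/e.png",np.hstack(im))
E
```

```text
24.05 [ 0.496  -0.1131  0.2715] F [-0.2  0.2  0.4] T [0.01 0.02 0.02] gap 0.055247983648443716 j [-0.38  0.17  0.03  1.43 -0.   -0.58]
phi -168.8 tilt [-0.001 -0.    -1.   ] to drive [  1.1 150.2 119.5]
side crank [([0.4644, 0.0373, 0.0893], 0.68)]
side crank_grip [([0.4685, 0.037, 0.1608], 0.69)]
side carriage [([0.4647, 0.0361, 0.1575], 0.73)]
side drive_seat [([0.4643, 0.0388, 0.0852], 0.77)]
scene crank [([0.4652, 0.0384, 0.087], 0.92)]
scene crank_grip [([0.4648, 0.0336, 0.1645], 0.63)]
scene carriage []
scene drive_seat [([0.4668, 0.0317, 0.0849], 0.71)]
```

View pics/e.png

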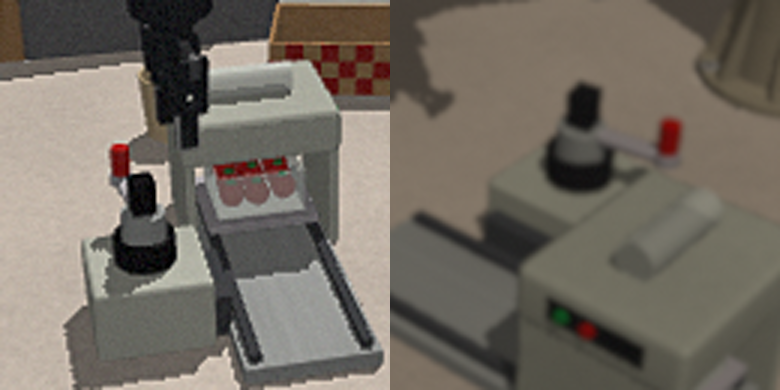

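The side crop shows the crank seated upright in the collar at (145,240), with the punnet under the sealing head at (260,185). The gripper is clear.

```bash
python3 -c "
from workcell import env
print(env.hand_in())"
```

```text
the job is handed in; nothing more can be done
None
```

The crank is fully seated on the hex drive and was turned counterclockwise to the end stop. The carriage with the punnet is under the sealing head, the crank is released with the gripper clear, and the job is handed in at about 24 s.

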